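# Right the candlestick on the indexing wheel and hold the index plunger out

### The job

The lacquered candlestick has fallen over on the indexed decorating wheel: stand it upright on its square foot in the middle of the wheel and let go of it. Then take the black knob of the wheel's spring-loaded index plunger, pull it all the way up against its spring, and finish while still holding it there, with the pin clear of its hole, so that a colleague can turn the wheel to the next division. Leave the other things on the bench where they are.

Things in the scene. Friction and masses are not known exactly. Their poses are not given: they have to be found in the camera images.
- candlestick: the fallen candlestick lying on the wheel: brown lacquered wood, 140 mm tall, 0.10 to 0.18 kg, balancing 50 mm above its foot. Origin at the centre of the foot's underside, z along the axis from foot to cup. Square foot 60 x 60 mm, 16 mm thick, sides along x and y; foot ring 52 mm wide tapering to z 36; round stem 20 mm in diameter (26 at one bead), z 36 to 100; round cup on top
- candlestick_cup (a point): the middle of the fallen candlestick's cup, on its axis at z 125 mm; axes as the candlestick's. The cup is a straight cylinder 36 mm in diameter, z 110 to 140 mm. While it lies on a side of the foot and on the cup's rim, the axis is 31 mm above the wheel at the foot's underside and slopes 5.5 degrees down to the cup (19 mm at this point); the cup points away from the plunger's bracket, give or take 0.4 rad
- turntable: stand of the decorating wheel, fixed to the bench: iron foot, level round aluminium wheel 260 mm in diameter, face 75 mm above the bench, twelve index holes on a 115 mm radius. Origin on the bench under the wheel's axis, z up; x points to the plunger's bracket: a post 36 mm wide, x 142 to 160, and an arm 30 mm wide over the wheel's rim from x 95 mm, top 107 mm above the bench
- wheel_middle (a point): the middle of the wheel's face, on its axis, 75 mm above the bench; axes as the stand's. The wheel is locked by the plunger's pin and turns stiffly once the pin is out
- plunger_knob: the pull knob of the index plunger: black plastic, round, 28 mm in diameter, 23 mm high, over the bracket's arm at x 115 mm, y 0 of the stand. Origin at the centre of its underside, 123 mm above the bench when the pin is home, z up. Below it are a 19 mm steel barrel and a 25 mm nut, leaving 16 mm between the knob and the arm
- index_plunger (a joint): travel of the index plunger in m: 0 with the pin home, 8 mm deep in the wheel's hole; it grows as the knob is pulled straight up, and stops at 0.014, where the pin is 6 mm clear of the wheel. The spring pulls it home with 6 N at 0 and 13 N at the stop; it does not latch
- stick_b: a finished candlestick like the fallen one, standing upright on the bench. A bystander; origin at the centre of the underside of its foot
- stick_c: a second finished candlestick like the fallen one, standing upright on the bench. A bystander; origin at the centre of the underside of its foot
- lacquer_bowl: brown bowl for lacquer on the bench, 96 mm wide, 45 mm high. A bystander; origin at the centre of its underside
- mate_cup: round dark wooden drinking cup with a metal rim and a bent steel straw, 76 mm wide, 78 mm high, straw up to 133 mm, on the bench. A bystander; origin at the centre of its underside
- glue_bottle: white plastic glue bottle, 48 mm wide, 115 mm high, standing on the bench. A bystander; origin at the centre of its underside
- brush: paint brush lying on the bench, about 180 mm long. A bystander
- scissors: scissors with black handles lying flat on the bench, about 180 mm long, 11 mm high. A bystander
Mind the look-alikes: they are no part of the job. Leave any yellow look-alike of the candlestick alone.

How it is judged:
By the outcome, as a careful person would: the job done as asked, in the order asked, and still so for the second after the job is handed in, while the arm keeps its last pose, push and grip.
It also fails if it takes over 48 s, if anything falls off the work surface, if the arm or the gripper's body presses on something with over 40 N, if the wrist force passes 120 N, or if a joint passes its speed limit or range.

### The arm

A 6-joint arm with a two-finger parallel gripper is mounted at the origin on the work surface. World frame = base frame: x ahead of the robot, y to its left, z up, the work surface at z = 0. Lengths are in m, angles in rad, forces in N, time in s.
With the tool pointing down it reaches from about 0.35 to 0.975 m from the base axis. Payload 4.9 kg.
Tool frame: the origin (TCP) lies at the very end of the fingers, on their centre line; the grasp point (between the pads) lies 19 mm behind it; z points along the fingers, y is the line along which they close (so a half turn about z gives the same grasp; the last joint's range is limited). The gripper opens to 85 mm and grips with 20 to 120 N. Pads are 22 mm wide; open, the fingers measure 114 mm over their backs; the gripper's body (76 mm by 85 mm) begins 54 mm behind the grasp point. The pads swing forward as they close: fully open they stand 13 mm farther back than shut.
Start: joints at [0.983, 0.053, 1.613, -0, 1.476, -0.119], TCP at [0.282, 0.558, 0.231] pointing down, gripper open.
Joint ranges: [-3.01, 3.01], [-1.01, 2.22], [0.06, 2.58], [-1.02, 4.17], [0.09, 2.62], [-3.14, 3.14]. Speed limits (rad/s): [2.57, 2.57, 3.14, 3.14, 3.14, 3.14].

### API

Orientations are given as a rotation vector (axis times angle).
In Python, from station import ctrl, imaging gives the robot as it stands.
- The arm moves only by the tool play_rows, never from a script. Its argument "series" is a list of rows, each a list of 3 entries, a list of its own where there are three numbers: the opening, from 0 (shut) to 1 (fully open), then the shift along the tool's x, y, z each as a share of 0.05 m, from -1 to 1, then the turn, a rotation vector about the tool's x, y, z each as a share of 8 degrees, from -1 to 1. In form: [[grip, [dx, dy, dz], [ax, ay, az]], ...]. A call has 1 to 8 rows; each row shifts and turns the commanded pose from where the row before left it, along the tool's axes as they then stand; what a row does not reach is not made up. A row lasts 1/8 s, in which the tool goes at most 62.5 mm and 10.7 degrees, less where a joint would pass 70% of its speed; a pose out of reach is approached as far as the arm can. A call with a number of a shift or a turn outside -1 to 1 is refused whole. A call with a gripper value outside its range is refused whole. The fingers move at their own pace and stop on an object; "force" is the grip in N (left out, the last holds). Time passes only in rows, so rows that do not move let the fingers close. It gives the time, the measured TCP pose, the force, the opening and the grip force at its end, in the units of the state.
- ctrl.get_obs(): the state, without advancing time (a new reading comes with each control period).
- imaging.get_image(name): name is "scene" or "top"; returns a dict with "color" (400x640x3 uint8, blue, green, red), "fx", "fy", "cx", "cy" (pixels), "D" ([k1, k2, p1, p2, k3] as OpenCV has them; the pictures are not rectified), "extrinsics" (4x4, takes a point from world to camera coordinates). Camera axes: x right, y down, z forward; pixel columns grow to the right and rows downward; lengths in m; the calibration is good to about 2 mm. A picture is of the moment at which its call begins. There is no depth.
- ctrl.finish_job(): hands the job in; it is judged then, once.
The state is a dict: "t": time; "q": joint angles; "dq": joint speeds; "effort": joint torques, N m; "tool_pos": TCP position; "tool_rot": TCP orientation; "contact_force": force on the tool from outside, world axes, zero at the start; "wrist_torque": the same for the moment, N m; "opening": finger opening in m; "grip_force": force on a finger pad.
Only numpy, scipy, OpenCV 4.12 (cv2) and the standard library are available. Lean on these libraries where they do the work, as an engineer would, in place of code of your own. Each camera call takes 0.05 s, during which the arm holds its last target. There are 200 camera calls.

## Working session

There is one attempt and no reset: what is moved stays moved. The work goes in short steps, Python scripts to look and compute and a tool call to move; the robot and the scene stay as the last step left them, time stands still between calls to the robot, and variables do not carry over. Pictures are saved under pics/ and viewed, at most 12 in all, crops included, and the job is handed in when it is done.

Besides the shell and the picture viewer there is one more tool, called after "Request:" as name(argument=value, ...) on one line, values as JSON. play_rows: Moves the arm, as the interface text tells. Shift numbers are shares of 0.05 m and turn numbers shares of 8 degrees, none past 1 either way. Its arguments: {"type":"object","properties":{"series":{"type":"array"},"force":{"type":"number"}},"required":["series"]}

```bash
ls; mkdir -p pics
cat > h.py <<'E'
import numpy as np, cv2
from station import ctrl, imaging
def cam(n):
    d=imaging.get_image(n); K=np.array([[d['fx'],0,d['cx']],[0,d['fy'],d['cy']],[0,0,1.]])
    return d['color'],K,np.array(d['D'],float),np.array(d['extrinsics'])
def proj(P,K,D,E):
    return cv2.projectPoints(np.atleast_2d(np.array(P,float)),cv2.Rodrigues(E[:3,:3])[0],E[:3,3],K,D)[0][:,0]
def back(uv,z,K,D,E):
    n=cv2.undistortPoints(np.array(uv,float).reshape(-1,1,2),K,D)[:,0]
    r=np.c_[n,np.ones(len(n))]@E[:3,:3]; c=-E[:3,:3].T@E[:3,3]
    return c+r*((np.atleast_1d(z)-c[2])/r[:,2])[:,None]
E
python3 - <<'E'
from h import *
for n in('scene','top'):
    im,K,D,E=cam(n); cv2.imwrite(f'pics/{n}0.png',im); print(n,-E[:3,:3].T@E[:3,3],E[2,:3])
o=ctrl.get_obs(); print(o)
E
```

```text
pics
scene [ 1.40270556 -0.06019349  0.77095148] [-0.78856164  0.07705796 -0.61010869]
top [0.41027867 0.04781958 0.9727808 ] [ 0.14274787 -0.02894367 -0.98933579]
{'t': 0.1, 'q': array([ 9.82994216e-01,  5.32995614e-02,  1.61419647e+00, -1.50912450e-05,
        1.47600670e+00, -1.18989276e-01]), 'dq': array([-2.03681695e-04, -1.51726150e-03, -3.27678700e-03, -5.78488399e-06,
       -1.83585338e-03, -8.99354688e-04]), 'effort': array([ 6.44641887e-05, -3.94903708e+01, -3.71362925e+01, -1.29675736e-04,
        3.90005283e-03, -2.22683951e-05]), 'tool_pos': array([0.28206405, 0.55707855, 0.2301568 ]), 'tool_rot': array([-7.29531381e-01, -3.05504761e+00,  2.82251245e-03]), 'contact_force': array([0.98376987, 0.29277536, 0.15687732]), 'wrist_torque': array([-0.02734629,  0.04216178, -0.08507447]), 'grip_force': 0.0, 'opening': 0.08533899160727}
```

View pics/scene0.png

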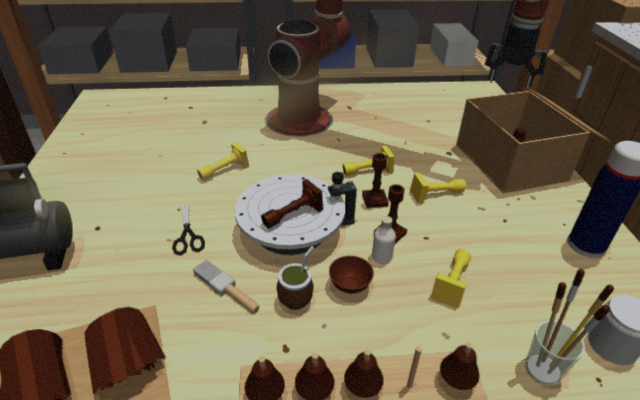

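View pics/top0.png

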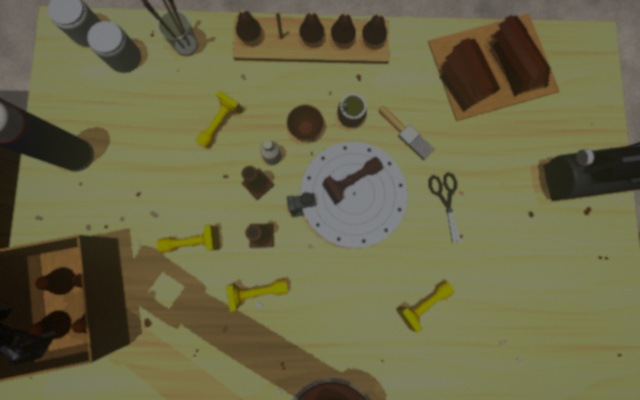

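Top: the fallen brown stick lies on the wheel, foot at about (334,188) and cup at (375,165). The plunger knob is near (295,203) and the wheel is centred near (354,195). What could be mistaken for it: standing brown sticks at (257,182) and (260,235), and yellow look-alikes at (217,120), (187,240), (257,292) and (428,305). By the description, I choose the brown one on the wheel, and I'll check it in a crop.

Run:
```python
from h import *
a=cv2.imread('pics/top0.png')[130:260,230:420]; b=cv2.imread('pics/scene0.png')[160:260,225:415]
cv2.imwrite('pics/crop1.png',np.vstack([cv2.convertScaleAbs(cv2.resize(a,(760,330) if 0 else (494,338),interpolation=cv2.INTER_CUBIC),alpha=1.6),cv2.resize(b,(494,260),interpolation=cv2.INTER_CUBIC)]))
im,K,D,E=cam('top')
# wheel ellipse
g=im.astype(int); m=((abs(g[...,0]-g[...,2])<25)&(g.sum(2)>250)).astype(np.uint8); m[:130]=0;m[262:]=0;m[:,:285]=0;m[:,420:]=0
c=max(cv2.findContours(m,0,2)[0],key=cv2.contourArea); h=cv2.convexHull(c)
P=back(h[:,0],.075,K,D,E); 
A=np.c_[2*P[:,:2],np.ones(len(P))]; s=np.linalg.lstsq(A,(P[:,:2]**2).sum(1),rcond=None)[0]
print('wheel',s[:2],np.sqrt(s[2]+s[:2]@s[:2]),cv2.fitEllipse(h))
print(back([[334,188],[375,165]],.1,K,D,E), back([[295,203]],.146,K,D,E))
```

```text
wheel [ 0.55657402 -0.048542  ] 0.1300202637932597 ((353.433349609375, 194.4820098876953), (106.31946563720703, 108.60110473632812), 115.17012023925781)
[[ 5.64647088e-01  1.27004493e-04  1.00000000e-01]
 [ 6.21200649e-01 -9.66788024e-02  1.00000000e-01]] [[0.52191062 0.08815658 0.146     ]]
```

View pics/crop1.png

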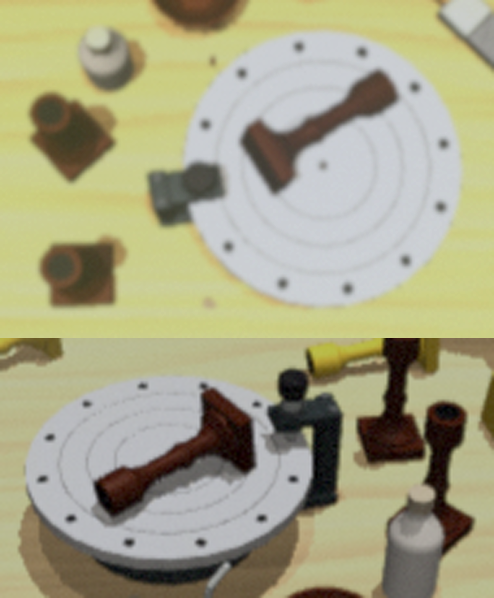

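The crop confirms it: brown stick, foot near top pixel (333,189), cup near (376,164), knob near (308,198). The wheel fit gives a radius of 130.0 mm, so it is trustworthy. Next I fit the stick and knob.

```bash
cat >> h.py <<'E'
W=np.array([.5566,-.0485])
def stick_parts():
    a=np.linspace(0,2*np.pi,24)
    ring=lambda r,z:np.c_[r*np.cos(a),r*np.sin(a),0*a+z]
    box=np.array([[x,y,z] for x in(-.03,.03) for y in(-.03,.03) for z in(0,.016)])
    return [box,np.r_[ring(.026,.016),ring(.012,.036)],np.r_[ring(.01,.036),ring(.01,.1)],np.r_[ring(.01,.1),ring(.018,.11)],np.r_[ring(.018,.11),ring(.018,.14)]]
def sil(R,p,c,shape):
    m=np.zeros(shape,np.uint8)
    for q in stick_parts(): cv2.fillConvexPoly(m,cv2.convexHull((proj(q@R.T+p,*c)*16).astype(np.int32)),1,shift=4)
    return m
def brown(im):
    g=im.astype(int); return ((g[...,2]-g[...,0]>12)&(g[...,2]<125)&(g[...,1]<.75*g[...,2])).astype(np.uint8)
E
python3 - <<'E'
from h import *
from scipy.optimize import minimize
views=[]
for n in('top','scene'):
    im,K,D,E=cam(n); a=np.linspace(0,6.3,60)
    m=np.zeros(im.shape[:2],np.uint8)
    pts=np.r_[np.c_[W[0]+.125*np.cos(a),W[1]+.125*np.sin(a),0*a+.075],np.c_[W[0]+.09*np.cos(a),W[1]+.09*np.sin(a),0*a+.13]]
    cv2.fillConvexPoly(m,cv2.convexHull(proj(pts,K,D,E).astype(np.int32)),1)
    b=brown(im)*m; k,l,s,_=cv2.connectedComponentsWithStats(b); b=(l==1+s[1:,4].argmax()).astype(np.uint8); views.append((b,(K,D,E)))
    print(n,s[1:,4].max(),s[1+s[1:,4].argmax()])
def pose(v):
    d=np.array([np.cos(v[2]),np.sin(v[2]),0]); t=np.radians(5.5); a=d*np.cos(t)-[0,0,np.sin(t)]; y=np.cross([0,0,1],d); return np.c_[np.cross(y,a),y,a],np.array([v[0],v[1],.106])
def cost(v,each=0):
    R,p=pose(v); io=[]
    for b,c in views:
        s=sil(R,p,c,b.shape); io.append((s&b).sum()/(s|b).sum())
    return io if each else -sum(io)
best=min((minimize(cost,[.565+dx,dy,-1.05+w],method='Nelder-Mead',options=dict(initial_simplex=np.array([.565+dx,dy,-1.05+w])+np.array([[0,0,0],[.01,0,0],[0,.01,0],[0,0,.15]]))) for dx,dy,w in[(0,0,0),(-.01,-.01,.1),(.01,0,-.1)]),key=lambda r:r.fun)
print(best.x,cost(best.x,1)); R,p=pose(best.x); print('cup',p+R[:,2]*.125)
im,K,D,E=cam('top'); k=back([[308,198]],.146,K,D,E)[0]; print('knob',k,'r',np.linalg.norm(k[:2]-W),'bracket az',np.arctan2(*(k[:2]-W)[::-1]))
o=ctrl.get_obs();print(o['t'])
E
```

```text
top 99 [327 178  15  21  99]
scene 793 [262 180  60  48 793]
[ 0.55300015  0.01409181 -1.0427219 ] [np.float64(0.10020242914979757), np.float64(0.7042628774422736)]
cup [ 0.61569406 -0.09338347  0.09401928]
knob [0.53337577 0.0598216  0.146     ] r 0.11078326915119047 bracket az 1.7819996107563991
0.3
```

```bash
cat > fit.py <<'E'
from h import *
from scipy.optimize import minimize
views=[]
for n in('top','scene'):
    im,K,D,E=cam(n); a=np.linspace(0,6.3,60)
    m=np.zeros(im.shape[:2],np.uint8)
    pts=np.r_[np.c_[W[0]+.115*np.cos(a),W[1]+.115*np.sin(a),0*a+.075],np.c_[W[0]+.08*np.cos(a),W[1]+.08*np.sin(a),0*a+.13]]
    cv2.fillConvexPoly(m,cv2.convexHull(proj(pts,K,D,E).astype(np.int32)),1)
    g=cv2.GaussianBlur(im,(0,0),.7).astype(float)
    b=((g[...,2]>1.15*g[...,0])&(g[...,1]<.85*g[...,2])).astype(np.uint8)*m
    k,l,s,_=cv2.connectedComponentsWithStats(b); b=(l==1+s[1:,4].argmax()).astype(np.uint8); views.append((b,(K,D,E)))
    print(n,s[1+s[1:,4].argmax()])
def pose(v):
    d=np.array([np.cos(v[2]),np.sin(v[2]),0]); t=np.radians(5.5); a=d*np.cos(t)-[0,0,np.sin(t)]; y=np.cross([0,0,1],d); return np.c_[np.cross(y,a),y,a],np.array([v[0],v[1],.106])
def cost(v,each=0):
    R,p=pose(v); io=[]
    for b,c in views:
        s=sil(R,p,c,b.shape); io.append((s&b).sum()/(s|b).sum())
    return io if each else -sum(io)
best=min((minimize(cost,v,method='Nelder-Mead',options=dict(initial_simplex=np.array(v)+np.array([[0,0,0],[.01,0,0],[0,.01,0],[0,0,.15]]))) for v in[(.553,.005,-1.05),(.565,0,-1),(.56,-.01,-1.1)]),key=lambda r:r.fun)
print(best.x,cost(best.x,1)); R,p=pose(best.x); print('cup',p+R[:,2]*.125)
E
python3 fit.py
```

```text
top [326 159  55  41 490]
scene [262 180  60  48 885]
[ 0.55351165  0.01376836 -1.04157193] [np.float64(0.4969574036511156), np.float64(0.7836879432624113)]
cup [ 0.61632911 -0.09363476  0.09401928]
```

```bash
sed -i 's/    b=((g\[.*/    gr=g.mean(2); b=((gr<.62*np.median(gr[m>0]))\&(g[...,2]>g[...,0]*1.02)).astype(np.uint8)*m/' fit.py
cat >> fit.py <<'E'
o=[]
for n,(b,c) in zip(('top','scene'),views):
    im=cam(n)[0].copy()
    if n=='top': im=cv2.convertScaleAbs(im,alpha=1.5)
    im=cv2.resize(im,None,fx=4,fy=4)
    for mm,col in((b,(0,255,0)),(sil(R,p,c,b.shape),(0,0,255))):
        cv2.drawContours(im,cv2.findContours(cv2.resize(mm,None,fx=4,fy=4,interpolation=0),0,2)[0],-1,col,1)
    u,v=proj([W[0],W[1],.08],*c)[0]*4; o.append(im[int(v)-200:int(v)+200,int(u)-200:int(u)+200])
import sys
cv2.imwrite(sys.argv[1],np.hstack(o))
E
python3 fit.py pics/fit1.png
```

```text
top [323 157  60  47 825]
scene [ 261  179   62   52 1217]
[ 0.5546559   0.01202367 -0.99609495] [np.float64(0.8341810783316378), np.float64(0.8208269525267994)]
cup [ 0.6222911  -0.09241264  0.09401928]
```

View pics/fit1.png

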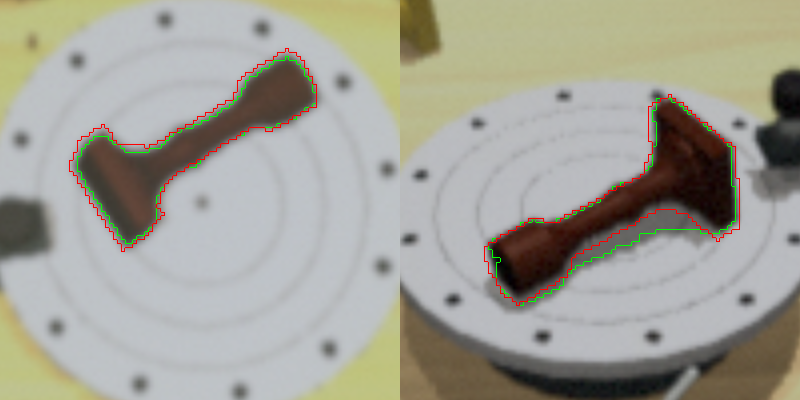

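Request:
play_rows(series=[[1,[0,0,-0.1],[0,0,0.94]],[1,[0,0,-0.1],[0,0,0.94]],[1,[0,0,-0.1],[0,0,0.94]],[1,[0,0,-0.1],[0,0,0.94]],[1,[-0.98,-0.084,0],[0,0,0]],[1,[-0.98,-0.084,0],[0,0,0]],[1,[-0.98,-0.084,0],[0,0,0]],[1,[-0.98,-0.084,0],[0,0,0]]], force=100)

```text
t: 1.6
tool_pos: [0.3758, 0.3828, 0.2515]
tool_rot: [1.497, 2.762, 0.001]
contact_force: [0.9, 0.0, 0.1]
opening: 0.0853
grip_force: 0.0
```

Request:
play_rows(series=[[1,[-0.98,-0.084,0],[0,0,0]],[1,[-0.98,-0.084,0],[0,0,0]],[1,[-0.98,-0.084,0],[0,0,0]],[1,[-0.98,-0.084,0],[0,0,0]],[1,[-0.98,-0.084,0],[0,0,0]],[1,[-0.98,-0.084,0],[0,0,0]],[1,[-0.98,-0.084,0],[0,0,0]],[1,[-0.98,-0.084,0],[0,0,0]]])

```text
t: 2.6
tool_pos: [0.5615, 0.0357, 0.2516]
tool_rot: [1.498, 2.761, 0.001]
contact_force: [0.6, 0.0, 0.1]
opening: 0.0852
grip_force: 0.0
```

Request:
play_rows(series=[[1,[-0.98,-0.084,0],[0,0,0]],[1,[-0.98,-0.084,0],[0,0,0]],[1,[-0.98,-0.084,0],[0,0,0]],[1,[-0.98,-0.084,0],[0,0,0]],[1,[0,0,0],[0,0,0]],[1,[0,0,0],[0,0,0]]])

```text
t: 3.35
tool_pos: [0.6535, -0.1358, 0.2511]
tool_rot: [-1.497, -2.761, -0.0]
contact_force: [0.7, -0.2, -0.3]
opening: 0.0854
grip_force: 0.0
```

Request:
play_rows(series=[[1,[0,0,0],[0,1,0]],[1,[0,0,0],[0,1,0]],[1,[0,0,0],[0,1,0]],[1,[0,0,0],[0,1,0]],[1,[0,0,0],[0,1,0]],[1,[0,0,0],[0,0,0]]])

```text
t: 4.1
tool_pos: [0.6533, -0.1358, 0.2486]
tool_rot: [-1.188, -2.189, -0.431]
contact_force: [0.3, 0.4, 0.9]
opening: 0.0856
grip_force: 0.0
```

```bash
cat >> h.py <<'E'
from scipy.spatial.transform import Rotation as Ro
def delta(p,y,tilt):
    "row units from the measured pose to TCP p, tool y at yaw y, tilted about it by tilt deg; rotation then shift in the new axes"
    o=ctrl.get_obs(); R=Ro.from_rotvec(o['tool_rot']).as_matrix(); yv=np.array([np.cos(y),np.sin(y),0]); z=np.array([0,0,-1.])
    T=np.c_[np.cross(yv,z),yv,z]@Ro.from_euler('y',tilt,degrees=True).as_matrix()
    print('t',o['t'],'p',o['tool_pos'].round(4),'f',o['contact_force'].round(1),'open',round(o['opening'],4),'grip',o['grip_force'],'q',o['q'].round(2))
    print('turn',(np.degrees(Ro.from_matrix(R.T@T).as_rotvec())/8).round(3),'shift',(T.T@(np.array(p)-o['tool_pos'])/.05).round(3))
    return R
E
python3 - <<'E'
from h import *
delta([.650,-.136,.158],.575,40)
delta([.615,-.082,.0815],.575,40)
E
```

```text
t 4.1 p [ 0.6533 -0.1358  0.2486] f [0.3 0.4 0.9] open 0.0856 grip 0.0 q [-0.46  0.5   1.17  0.38  2.07 -0.95]
turn [-0.023 -0.018 -0.001] shift [-1.139 -0.058  1.409]
t 4.1 p [ 0.6533 -0.1358  0.2486] f [0.3 0.4 0.9] open 0.0856 grip 0.0 q [-0.46  0.5   1.17  0.38  2.07 -0.95]
turn [-0.023 -0.018 -0.001] shift [-1.136 -0.058  3.409]
```

Request:
play_rows(series=[[1,[-0.57,-0.03,0],[0,0,0]],[1,[-0.57,-0.03,0],[0,0,0]],[1,[0,0,0.7],[0,0,0]],[1,[0,0,0.7],[0,0,0]],[1,[0,0,0.8],[0,0,0]],[1,[0,0,0],[0,0,0]]])

```text
t: 4.85
tool_pos: [0.6342, -0.112, 0.1289]
tool_rot: [-1.184, -2.19, -0.429]
contact_force: [0.5, -0.1, -0.5]
opening: 0.0856
grip_force: 0.0
```

Run:
```python
from h import *
delta([.615,-.082,.0815],.575,40)
o=[]
for n in('top','scene'):
    im,*c=cam(n); u,v=proj([.61,-.08,.1],*c)[0].astype(int); o.append(cv2.resize(im[v-60:v+60,u-60:u+60],(400,400),interpolation=2))
cv2.imwrite('pics/pre.png',np.hstack(o))
```

```text
t 4.85 p [ 0.6342 -0.112   0.1289] f [ 0.5 -0.1 -0.5] open 0.0856 grip 0.0 q [-0.44  0.53  1.32  0.36  1.89 -1.01]
turn [-0.04  -0.019  0.016] shift [-0.063  0.004  1.184]
```

View pics/pre.png

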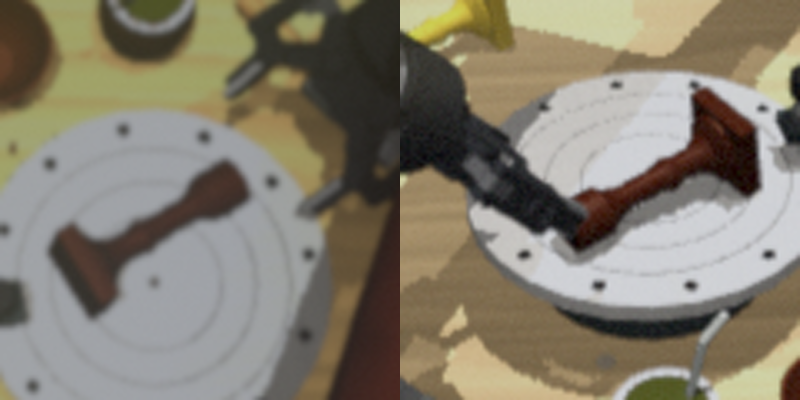

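The top view at (235,90) and (305,210) in the crop shows the open fingers straddling the line of the stick's axis, just behind the cup. So I go in.

Request:
play_rows(series=[[1,[-0.06,0,0.4],[0,0,0]],[1,[0,0,0.4],[0,0,0]],[1,[0,0,0.25],[0,0,0]],[1,[0,0,0.1],[0,0,0]],[1,[0,0,0],[0,0,0]],[1,[0,0,0],[0,0,0]]])

```text
t: 5.7
tool_pos: [0.6181, -0.0865, 0.085]
tool_rot: [-1.189, -2.193, -0.433]
contact_force: [0.5, -0.8, -0.2]
opening: 0.0855
grip_force: 0.0
```

Request:
play_rows(series=[[0,[0,0,0],[0,0,0]],[0,[0,0,0],[0,0,0]],[0,[0,0,0],[0,0,0]],[0,[0,0,0],[0,0,0]],[0,[0,0,0],[0,0,0]],[0,[0,0,0],[0,0,0]]], force=100)

```text
t: 6.45
tool_pos: [0.6178, -0.0863, 0.0849]
tool_rot: [-1.189, -2.193, -0.433]
contact_force: [1.3, -0.9, 3.0]
opening: 0.0333
grip_force: 99.0
```

Request:
play_rows(series=[[0.65,[0,0,0],[0,0,0]],[0.65,[0,0,0],[0,0,0]],[0.65,[0,0,0.06],[0,0,0]],[0.65,[0,0,0.06],[0,0,0]],[0.65,[0,0,0],[0,0,0]],[0.65,[0,0,0],[0,0,0]]])

```text
t: 7.2
tool_pos: [0.6155, -0.0828, 0.0798]
tool_rot: [-1.189, -2.192, -0.433]
contact_force: [-0.2, -0.4, 0.1]
opening: 0.0557
grip_force: 0.0
```

Request:
play_rows(series=[[0,[0,0,0],[0,0,0]],[0,[0,0,0],[0,0,0]],[0,[0,0,0],[0,0,0]],[0,[0,0,0],[0,0,0]],[0,[0,0,0],[0,0,0]]], force=100)

```text
t: 7.82
tool_pos: [0.6157, -0.083, 0.0802]
tool_rot: [-1.189, -2.193, -0.433]
contact_force: [1.1, -1.2, 2.4]
opening: 0.0338
grip_force: 99.0
```

Request:
play_rows(series=[[0,[0.2,0,-0.24],[0,0,0]],[0,[0.39,0,-0.46],[0,0,0]],[0,[0.39,0,-0.46],[0,0,0]],[0,[0.39,0,-0.46],[0,0,0]],[0,[0.2,0,-0.24],[0,0,0]],[0,[0,0,0],[0,0,0]]])

```text
t: 8.57
tool_pos: [0.6158, -0.0828, 0.2028]
tool_rot: [-1.19, -2.195, -0.433]
contact_force: [-0.1, 0.1, -2.1]
opening: 0.0339
grip_force: 99.6
```

Run:
```python
from h import *
delta([.615,-.082,.2],.575,40)
o=[]
for n in('top','scene'):
    im,*c=cam(n); u,v=proj([.61,-.06,.2],*c)[0].astype(int); o.append(cv2.resize(im[v-70:v+70,u-70:u+70],(400,400),interpolation=2))
cv2.imwrite('pics/lift.png',np.hstack(o))
```

```text
t 8.575 p [ 0.6158 -0.0828  0.2028] f [-0.1  0.1 -2.1] open 0.0339 grip 99.61992502212524 q [-0.41  0.4   1.36  0.39  1.96 -0.95]
turn [-0.001  0.018  0.017] shift [-0.018 -0.005  0.057]
```

View pics/lift.png

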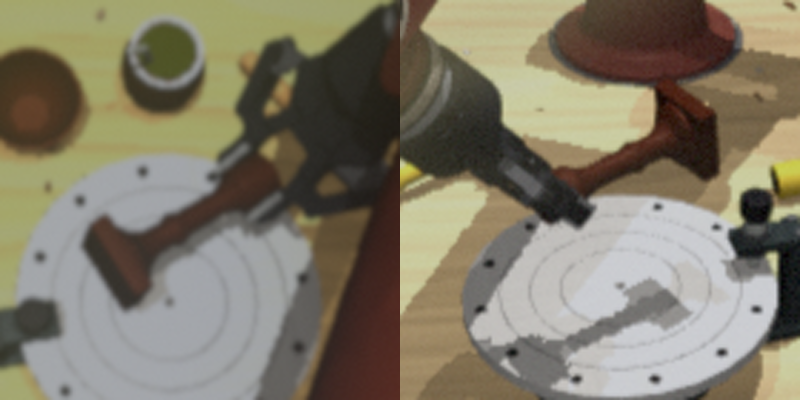

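The stick is held clear of the wheel, its foot at about (120,270) in the top crop, with no visible slip. I raise it more and turn it upright.

Request:
play_rows(series=[[0,[0.4,0,-0.48],[0,0,0]],[0,[0.4,0,-0.48],[0,0,0]],[0,[0,0,0],[0,-0.5,0]],[0,[0,0,0],[0,-1,0]],[0,[0,0,0],[0,-1,0]],[0,[0,0,0],[0,-1,0]],[0,[0,0,0],[0,-1,0]],[0,[0,0,0],[0,-1,0]]])

```text
t: 9.68
tool_pos: [0.6146, -0.0826, 0.2622]
tool_rot: [1.468, 2.707, -0.055]
contact_force: [0.0, 1.2, -2.0]
opening: 0.0337
grip_force: 99.4
```

Request:
play_rows(series=[[0,[0,0,0],[0,-1,0]],[0,[0,0,0],[0,-1,0]],[0,[0,0,0],[0,-1,0]],[0,[0,0,0],[0,-1,0]],[0,[0,0,0],[0,-1,0]],[0,[0,0,0],[0,-0.94,0]],[0,[0,0,0],[0,-0.5,0]],[0,[0,0,0],[0,0,0]]])

```text
t: 10.68
tool_pos: [0.6135, -0.0821, 0.2595]
tool_rot: [1.062, 1.966, -0.563]
contact_force: [-0.8, 0.6, -2.2]
opening: 0.0339
grip_force: 99.5
```

```bash
cat > place.py <<'E'
from h import *
Rp=Ro.from_rotvec([-1.189,-2.193,-.433]).as_matrix(); tp=np.array([.6156,-.083,.0800])
d=np.array([np.cos(-.996),np.sin(-.996),0]); t=np.radians(5.5); a=d*np.cos(t)-[0,0,np.sin(t)]; y=np.cross([0,0,1],d); Rs=np.c_[np.cross(y,a),y,a]
rel=Rp.T@(np.array([.5547,.0120,.106])-tp); Rrel=Rp.T@Rs
o=ctrl.get_obs(); R=Ro.from_rotvec(o['tool_rot']).as_matrix()
print('f',o['contact_force'].round(1),'grip',o['grip_force'],'q',o['q'].round(2),'tcp',o['tool_pos'])
S=R@Rrel; p=o['tool_pos']+R@rel
print('stick axis',S[:,2],'foot',p)
print('align turn in tool /8deg',(np.degrees(R.T@np.cross(S[:,2],[0,0,1]))/8).round(3))
for n in('top','scene'):
    im,*c=cam(n); s=sil(S,p,c,im.shape[:2]); im=cv2.convertScaleAbs(im,alpha=1.4 if n=='top' else 1); im=cv2.resize(im,None,fx=3,fy=3)
    cv2.drawContours(im,cv2.findContours(cv2.resize(s,None,fx=3,fy=3,interpolation=0),0,2)[0],-1,(0,0,255),1)
    u,v=(proj(p+S[:,2]*.07,*c)[0]*3).astype(int); cv2.imwrite(f'pics/_{n}.png',im[max(v-200,0):max(v-200,0)+400,u-200:u+200])
import sys
cv2.imwrite(sys.argv[1],np.hstack([cv2.imread(f'pics/_{n}.png') for n in('top','scene')]))
print('shift to middle (tool units)',(R.T@(np.r_[W,.075]-p)/.05).round(3),'up',R[2].round(3))
E
python3 place.py pics/upright.png
```

```text
f [-0.8  0.6 -2.2] grip 99.4942831993103 q [ 0.07 -0.17  1.99 -1.    1.03 -0.09] tcp [ 0.6135202  -0.08207422  0.25946881]
stick axis [ 0.00591506 -0.00268626  0.9999789 ] foot [ 0.60507075 -0.06884878  0.14473649]
align turn in tool /8deg [-0.014 -0.039  0.021]
shift to middle (tool units) [ 1.645 -0.582  0.082] up [-0.821 -0.006 -0.57 ]
```

View pics/upright.png

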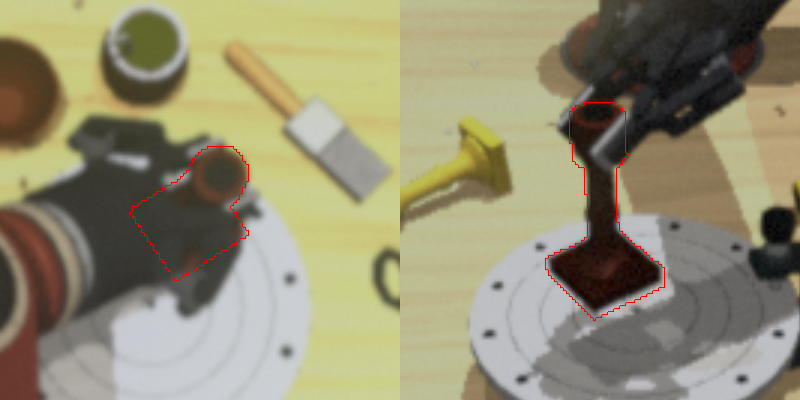

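Upright; the predicted outline matches the picture (foot near (605,270), cup (597,115) in the scene crop). Joint 4 is near its limit, so I yaw the stick 24° about the vertical for ease.

Request:
play_rows(series=[[0,[0,0,0],[-0.41,-0.01,-0.29]],[0,[0,0,0],[-0.82,-0.01,-0.57]],[0,[0,0,0],[-0.82,-0.01,-0.57]],[0,[0,0,0],[-0.82,-0.01,-0.57]],[0,[0,0,0],[-0.41,0,-0.29]],[0,[0,0,0],[0,0,0]]])

```text
t: 11.52
tool_pos: [0.6151, -0.0845, 0.265]
tool_rot: [0.472, 2.127, -0.257]
contact_force: [0.8, -0.5, -2.0]
opening: 0.0341
grip_force: 99.9
```

```bash
python3 place.py pics/yawed.png
```

```text
f [ 0.8 -0.5 -2. ] grip 99.90294098854065 q [-0.15 -0.45  2.19 -0.52  0.5  -0.94] tcp [ 0.61505473 -0.08452288  0.26500471]
stick axis [-0.00262272  0.00453599  0.99998627] foot [ 0.60195208 -0.07814675  0.15012444]
align turn in tool /8deg [-0.012  0.031  0.018]
shift to middle (tool units) [ 1.845  0.159 -0.043] up [-0.827 -0.005 -0.562]
```

Request:
play_rows(series=[[0,[0.2,0.05,-0.29],[0,0,0]],[0,[0.2,0.05,-0.3],[0,0,0]],[0,[0.2,0.05,-0.3],[0,0,0]],[0,[0.27,0,0.18],[0,0,0]],[0,[0.4,0,0.27],[0,0,0]],[0,[0.27,0,0.18],[0,0,0]],[0,[0.13,0,0.09],[0,0,0]],[0,[0,0,0],[0,0,0]]])

```text
t: 12.62
tool_pos: [0.5693, -0.0535, 0.1984]
tool_rot: [0.467, 2.131, -0.256]
contact_force: [-0.0, 0.2, -1.7]
opening: 0.0339
grip_force: 100.1
```

```bash
python3 place.py pics/above.png
```

```text
f [-0.   0.2 -1.7] grip 100.12228488922119 q [-0.08 -0.51  2.35 -0.71  0.46 -0.72] tcp [ 0.56927623 -0.05351368  0.19835266]
stick axis [5.71697693e-04 4.77191870e-03 9.99988451e-01] foot [ 0.5557795 -0.0472177  0.0835136]
align turn in tool /8deg [-0.019  0.011  0.027]
shift to middle (tool units) [ 0.126 -0.015  0.117] up [-0.825 -0.007 -0.564]
```

View pics/above.png

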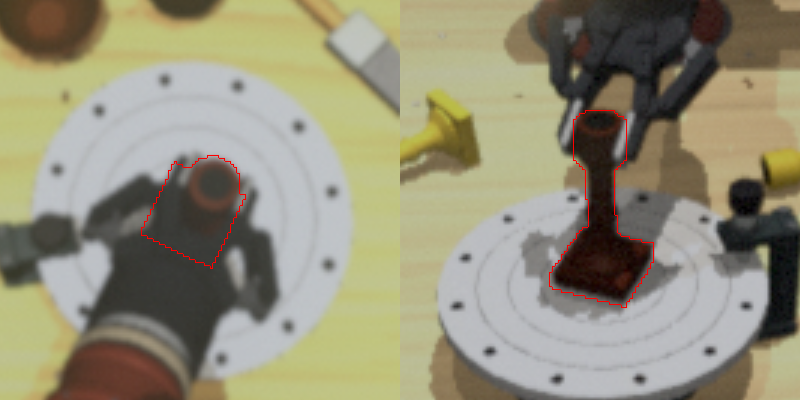

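The outline still matches; the foot is 8.5 mm above the wheel and 1–2 mm from the middle. I lower it gently.

Request:
play_rows(series=[[0,[0.05,0,0.035],[0,0,0]],[0,[0.04,0,0.035],[0,0,0]],[0,[0.03,0,0.02],[0,0,0]],[0,[0,0,0],[0,0,0]],[0,[0,0,0],[0,0,0]]])

```text
t: 13.35
tool_pos: [0.5697, -0.0537, 0.1923]
tool_rot: [0.467, 2.129, -0.255]
contact_force: [-0.0, 0.0, -2.0]
opening: 0.0338
grip_force: 100.1
```

Request:
play_rows(series=[[0,[0.02,0,0.015],[0,0,0]],[0,[0.02,0,0.015],[0,0,0]],[0,[0,0,0],[0,0,0]],[0,[0,0,0],[0,0,0]]])

```text
t: 13.85
tool_pos: [0.5702, -0.0539, 0.1906]
tool_rot: [0.467, 2.128, -0.255]
contact_force: [-1.3, 0.0, 1.7]
opening: 0.0336
grip_force: 99.9
```

Contact made (force rose by 3.7 N). I release, then back off along the tool.

Request:
play_rows(series=[[0.5,[0,0,0],[0,0,0]],[0.5,[0,0,0],[0,0,0]],[0.8,[0,0,0],[0,0,0]],[1,[0,0,0],[0,0,0]],[1,[0,0,-0.3],[0,0,0]],[1,[0,0,-0.6],[0,0,0]],[1,[0,0,-0.8],[0,0,0]],[1,[0,0,-0.8],[0,0,0]]])

```text
t: 14.85
tool_pos: [0.4753, -0.0096, 0.2605]
tool_rot: [0.468, 2.13, -0.255]
contact_force: [0.8, -0.5, 0.8]
opening: 0.0853
grip_force: 0.0
```

Run:
```python
from h import *
R=delta([.533,.064,.20],0,0); print('up',R[2])
vs=[]; o=[]
for n in('top','scene'):
    im,*c=cam(n); b=cv2.resize(cv2.convertScaleAbs(im,alpha=1.4 if n=='top' else 1),None,fx=4,fy=4)
    u,v=(proj([W[0],W[1],.11],*c)[0]*4).astype(int)
    uc=proj([W[0],W[1],.215],*c)[0]*4; cv2.circle(b,tuple(int(x) for x in uc),3,(0,255,0),-1)
    # knob axis guess top and bottom circles
    a=np.linspace(0,6.3,40)
    for r,z in((.014,.146),(.014,.123)):
        cv2.polylines(b,[(proj(np.c_[.533+r*np.cos(a),.064+r*np.sin(a),0*a+z],*c)*4).astype(np.int32)],1,(0,0,255),1)
    x0=u-(260 if n=='top' else 120); o.append(b[v-220:v+220,x0:x0+400])
cv2.imwrite('pics/rel.png',np.hstack(o))
```

```text
t 14.85 p [ 0.4753 -0.0096  0.2605] f [ 0.8 -0.5  0.8] open 0.0853 grip 0.0 q [ 0.05 -0.93  2.47 -0.59  0.78 -0.84]
turn [3.905 6.202 7.47 ] shift [1.472 1.154 1.209]
up [-0.82627526 -0.00584188 -0.56323625]
```

View pics/rel.png

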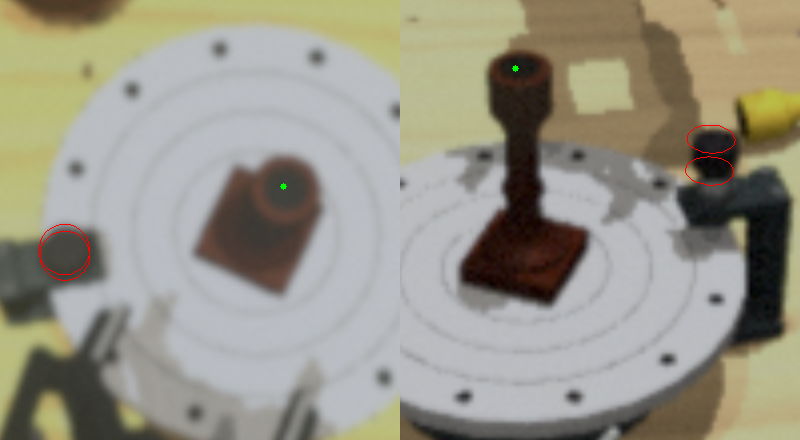

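The stick stands upright with its cup top (285,190) on the green middle mark, within about 2 mm. The red rings sit on the knob to within about 2 mm in both views.

Run:
```python
from h import *
delta([.533,.064,.20],.21,0)
```

```text
t 14.95 p [ 0.4762 -0.0085  0.2655] f [0.5 0.5 0.4] open 0.0855 grip 0.0 q [ 0.06 -0.94  2.47 -0.59  0.78 -0.84]
turn [3.246 6.507 6.092] shift [1.182 1.413 1.309]
```

Request:
play_rows(series=[[1,[0,0,0],[0.325,0.651,0.609]],[1,[0,0,0],[0.325,0.651,0.609]],[1,[0,0,0],[0.325,0.651,0.609]],[1,[0,0,0],[0.325,0.651,0.609]],[1,[0,0,0],[0.325,0.651,0.609]]])

```text
t: 15.58
tool_pos: [0.4766, -0.0099, 0.259]
tool_rot: [1.192, 2.377, -0.155]
contact_force: [0.3, 0.2, -1.0]
opening: 0.0855
grip_force: 0.0
```

Request:
play_rows(series=[[1,[0,0,0],[0.325,0.651,0.609]],[1,[0,0,0],[0.325,0.651,0.609]],[1,[0,0,0],[0.325,0.651,0.609]],[1,[0,0,0],[0.325,0.651,0.609]],[1,[0,0,0],[0.325,0.651,0.609]],[1,[0,0,0],[0,0,0]]])

```text
t: 16.32
tool_pos: [0.477, -0.0112, 0.2587]
tool_rot: [-1.976, -2.431, 0.014]
contact_force: [-0.6, 0.4, 0.1]
opening: 0.0854
grip_force: 0.0
```

Run:
```python
from h import *
delta([.533,.064,.20],.21,0)
```

```text
t 16.325 p [ 0.477  -0.0112  0.2587] f [-0.6  0.4  0.1] open 0.0854 grip 0.0 q [-0.18 -0.32  1.9  -0.    1.57 -0.38]
turn [-0.089 -0.011 -0.03 ] shift [1.237 1.408 1.173]
```

Request:
play_rows(series=[[1,[0,0,0],[-0.09,-0.01,-0.03]],[1,[0.41,0.47,0],[0,0,0]],[1,[0.41,0.47,0],[0,0,0]],[1,[0.41,0.47,0],[0,0,0]],[1,[0,0,0.6],[0,0,0]],[1,[0,0,0.58],[0,0,0]],[1,[0,0,0],[0,0,0]],[1,[0,0,0],[0,0,0]]])

```text
t: 17.32
tool_pos: [0.5327, 0.0654, 0.2025]
tool_rot: [1.971, 2.442, 0.005]
contact_force: [0.0, -1.2, 0.9]
opening: 0.0852
grip_force: 0.0
```

Run:
```python
from h import *
delta([.533,.064,.119],.21,0)
im,*c=cam('scene'); u,v=proj([.545,.03,.14],*c)[0].astype(int); a=cv2.resize(im[v-50:v+50,u-50:u+50],(400,400),interpolation=2)
im,*c=cam('top'); u,v=proj([.545,.03,.14],*c)[0].astype(int); b=cv2.resize(im[v-50:v+50,u-50:u+50],(400,400),interpolation=2)
cv2.imwrite('pics/knob.png',np.hstack([b,a]))
```

```text
t 17.325 p [0.5327 0.0654 0.2025] f [ 0.  -1.2  0.9] open 0.0852 grip 0.0 q [-0.02 -0.14  1.85  0.    1.43 -0.23]
turn [0.03  0.004 0.019] shift [-0.03  0.    1.67]
```

View pics/knob.png

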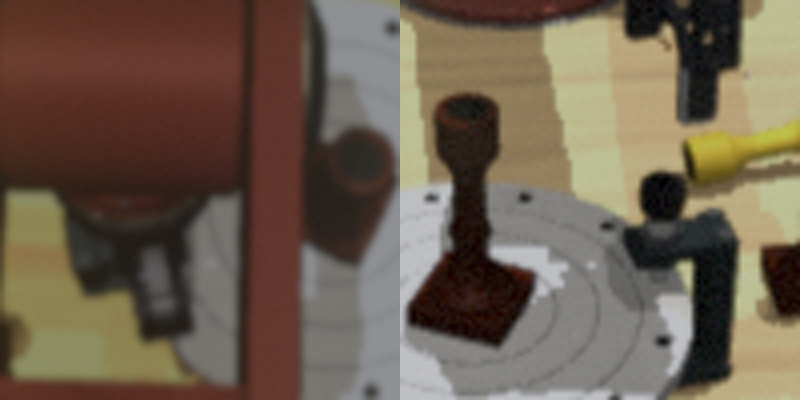

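Run:
```python
from h import *
im,*c=cam('scene'); u0,v0=proj([.545,.03,.14],*c)[0].astype(int)
o=ctrl.get_obs(); T=o['tool_pos']; y=np.array([np.cos(.21),np.sin(.21),0])
for n,P in dict(knobtop=[.533,.064,.146],knobbot=[.533,.064,.123],near_in=T+.043*y+[0,0,.013],near_out=T+.057*y+[0,0,.013],far=T-.05*y+[0,0,.013]).items(): print(n,400+(proj(P,*c)[0,0]-u0+50)*4,(proj(P,*c)[0,1]-v0+50)*4)
```

```text
knobtop 658.143399238329 181.01767284502534
knobbot 656.6389693471226 212.84682364043397
near_in 690.73380999549 119.94585972665675
near_out 699.4287970030784 133.95078731277795
far 637.3301138083664 33.94275227286926
```

Projected near-finger tip (695,127) agrees with what is seen (697,115), and the knob (662,195) lies within 3 mm of the estimate. I descend and grip.

Request:
play_rows(series=[[1,[0,0,0.5],[0,0,0]],[1,[0,0,0.5],[0,0,0]],[1,[0,0,0.4],[0,0,0]],[1,[0,0,0.2],[0,0,0]],[1,[0,0,0.05],[0,0,0]],[1,[0,0,0],[0,0,0]]])

```text
t: 18.23
tool_pos: [0.5331, 0.0652, 0.1195]
tool_rot: [1.973, 2.442, 0.004]
contact_force: [-0.1, -0.1, 0.1]
opening: 0.0853
grip_force: 0.0
```

Request:
play_rows(series=[[0,[0,0,0],[0,0,0]],[0,[0,0,0],[0,0,0]],[0,[0,0,0],[0,0,0]],[0,[0,0,0],[0,0,0]],[0,[0,0,0],[0,0,0]],[0,[0,0,0],[0,0,0]]], force=60)

```text
t: 18.98
tool_pos: [0.5346, 0.0656, 0.1198]
tool_rot: [1.971, 2.44, 0.009]
contact_force: [5.9, 1.2, -1.1]
opening: 0.0263
grip_force: 59.1
```

Gripped; I ease the side load with a 2 mm shift and then pull up slowly.

Request:
play_rows(series=[[0,[0,0.03,0],[0,0,0]],[0,[0,0,0],[0,0,0]],[0,[0,0,-0.06],[0,0,0]],[0,[0,0,-0.06],[0,0,0]],[0,[0,0,-0.06],[0,0,0]],[0,[0,0,0],[0,0,0]],[0,[0,0,0],[0,0,0]]], force=100)

```text
t: 19.85
tool_pos: [0.5345, 0.0656, 0.1259]
tool_rot: [1.973, 2.442, 0.005]
contact_force: [9.4, 0.8, -9.3]
opening: 0.0254
grip_force: 98.8
```

Request:
play_rows(series=[[0,[0,0.03,-0.06],[0,0,0]],[0,[0,0,-0.06],[0,0,0]],[0,[0,0,-0.04],[0,0,0]],[0,[0,0,0],[0,0,0]],[0,[0,0,0],[0,0,0]]])

```text
t: 20.48
tool_pos: [0.5345, 0.0656, 0.1323]
tool_rot: [-1.974, -2.444, -0.001]
contact_force: [7.5, -0.5, -11.7]
opening: 0.0253
grip_force: 98.9
```

Request:
play_rows(series=[[0,[0,0.05,-0.03],[0,0,0]],[0,[0,0,-0.03],[0,0,0]],[0,[0,0,0],[0,0,0]],[0,[0,0,0],[0,0,0]]])

```text
t: 20.98
tool_pos: [0.5346, 0.0657, 0.1342]
tool_rot: [-1.971, -2.44, 0.007]
contact_force: [-0.6, -5.0, -27.2]
opening: 0.0252
grip_force: 99.7
```

Request:
play_rows(series=[[0,[0,0,-0.04],[0,0,0]],[0,[0,0,0],[0,0,0]],[0,[0,0,0],[0,0,0]]])

```text
t: 21.35
tool_pos: [0.5345, 0.0657, 0.1342]
tool_rot: [-1.972, -2.44, 0.007]
contact_force: [5.1, -5.3, -36.3]
opening: 0.0255
grip_force: 100.5
```

At the stop: 14.4 mm of travel, and the force jumps well past the spring's 13 N. I ease the pull a little and check.

Request:
play_rows(series=[[0,[0,0,0.04],[0,0,0]],[0,[0,0,0],[0,0,0]],[0,[0,0,0],[0,0,0]],[0,[0,0,0],[0,0,0]],[0,[0,0,0],[0,0,0]]])

```text
t: 21.98
tool_pos: [0.5346, 0.0657, 0.1342]
tool_rot: [-1.972, -2.44, 0.007]
contact_force: [0.2, -5.5, -27.1]
opening: 0.025
grip_force: 101.3
```

Run:
```python
from h import *
im,*c=cam('scene'); u,v=proj([.545,.0,.14],*c)[0].astype(int)
cv2.imwrite('pics/end.png',cv2.resize(im[v-70:v+70,u-85:u+75],(800,600) if 0 else (640,560),interpolation=2))
o=ctrl.get_obs(); print(o['t'],o['tool_pos'],o['contact_force'],o['grip_force'])
```

```text
22.025 [0.53454346 0.06571932 0.13415338] [ -0.25928942  -4.72268899 -26.71051322] 101.25111222267151
```

View pics/end.png

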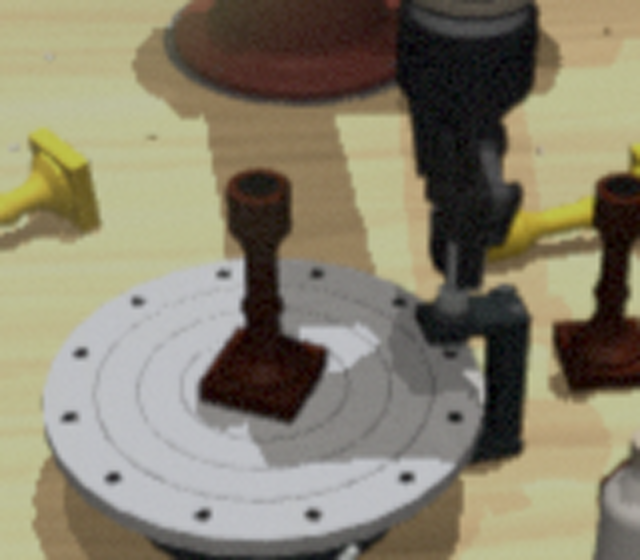

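The candlestick stands upright in the middle of the wheel, with its foot at (265,375). The knob is held up with the steel shaft showing below it at (453,280). I hand the job in.

```bash
python3 -c "
from station import ctrl
print(ctrl.finish_job())"
```

```text
the job is handed in; nothing more can be done
None
```

The candlestick stands upright and released within about 2 mm of the wheel's middle, and I handed the job in at about 22 s with the plunger knob still gripped and pulled up against its stop (about 14 mm).

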